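# Switch on the lamp fitter's test holder

## Robot

A 6-joint arm with a two-finger parallel gripper is mounted at the origin on the work surface. World frame = base frame: x ahead of the robot, y to its left, z up, the work surface at z = 0. Lengths are in m, angles in rad, forces in N, time in s.
With the tool pointing down it reaches from about 0.3 to 0.75 m from the base axis. Payload 8.5 kg.
Tool frame: the origin (TCP) lies midway between the tips of the shut fingers; the grasp point (between the pads) lies 19 mm behind it; z points along the fingers, y is the line along which they close (so a half turn about z gives the same grasp; the last joint's range is limited). The gripper opens to 88 mm and grips with 3 to 60 N. Pads are 18 mm wide; open, the fingers measure 123 mm over their backs; the gripper's body (75 mm by 187 mm) begins 45 mm behind the grasp point.
Start: joints at [-1.485, 0.381, 1.297, -0, 1.464, -0.215], TCP at [0.163, -0.525, 0.239] pointing down, gripper open.
Joint ranges: [-3.11, 3.11], [-0.89, 2.33], [0.22, 2.48], [-1.42, 4.56], [0.17, 2.85], [-2.88, 2.88]. Speed limits (rad/s): [2.39, 2.39, 3.14, 3.14, 3.14, 3.14].

## Interface

Orientations are given as a rotation vector (axis times angle).
In Python, from workcell import status, snapshot, calibration, finish_job gives the robot as it stands.
- The arm moves only by the shell command python3 -m jog [FORCE], which reads ROWS from standard input. ROWS is a JSON object whose key "ticks" holds a list of rows, 1 to 8 of them, each of 5 numbers: dx, dy, dz in parts of the range, where 1.0 means 20 cm, then a turn about the tool's z in fractions of the full range, 1 being pi rad, then the finger opening in m; each row shifts and turns the commanded pose from where the row before left it, along the tool's axes as they then stand; what a row does not reach is not made up. A row lasts 1/12 s, in which the tool goes at most 0.0417 m and 0.125 rad, less where a joint would pass 70% of its speed; a pose out of reach is approached as far as the arm can. The fingers move at their own pace and stop on an object; FORCE is the grip in N (left out, the last holds). Time passes only in rows, so rows that do not move let the fingers close. It prints the time, the measured TCP pose, the force, the opening and the grip force at its end. Shift and turn numbers lie between -1 and 1, and a call with a number outside is refused. Input that does not fit is refused with a message, and nothing moves.
- status.state(): the state, without advancing time (a new reading comes with each control period).
- snapshot(name): name is "scene" or "side" or "wrist"; returns the picture (480x640x3 uint8, blue, green, red); there is no depth.
- calibration(name): a dict with "fx", "fy", "cx", "cy" (pixels), "R" (3x3) and "t" (3): a world point X has camera coordinates R X + t; the wrist camera has in their place "hand_eye" (4x4, takes a point from camera to tool coordinates, whose origin is the TCP and whose axes are the flange's). Camera axes: x right, y down, z forward; pixel columns grow to the right and rows downward; lengths in m; the calibration is good to about 2 mm. A picture is of the moment at which its call begins: read the wrist's pose just before it. calibration takes no time and is no camera call.
- finish_job(): hands the job in; it is judged then, once.
The state is a dict: "t": time; "qpos": joint angles; "joint_vel": joint speeds; "joint_torque": joint torques, N m; "eef_pos": TCP position; "tcp_rot": TCP orientation; "contact_force": force on the tool from outside, world axes, zero at the start; "ft_torque": the same for the moment, N m; "gripper_width": finger opening in m; "grasp_force": force on a finger pad.
Only numpy, scipy, OpenCV 4.12 (cv2) and the standard library are available. Lean on these libraries where they do the work, as an engineer would, in place of code of your own. Each camera call takes 0.05 s, during which the arm holds its last target. There are 200 camera calls.

## Task

Two black switch boxes are screwed to the counter, each with a steel bat toggle. Switch on the one that carries the white ceramic bulb holder, by flipping its toggle over the centre so that it clicks across and leans towards the bulb holder. Leave the other toggle in its position and the amber glass chimney standing where it is.

Things in the scene. Friction and masses are not known exactly. Their poses are not given: they have to be found in the camera images.
- lamp_board: Black box 200 x 90 mm, 30 mm high, fixed to the counter, heading within 1.2 rad of ahead, with a white ceramic bulb holder 54 mm wide, top 75 mm up. Origin: centre of its underside; z up, x along its length towards the bulb holder (axis at x = 55 mm); toggle pivot at x = -40, y = 0, z = 36 mm. The other box is alike but has a low square black socket, no bulb holder; the two may swap places.
- lamp_switch (a joint): Steel bat on lamp_board, 45 mm from pivot to tip, 11 mm thick at its top, swinging along the box's x. Joint in rad: starts at 0 (off, leaning away from the bulb holder, tip 20 mm to -x of the pivot and 77 mm above the counter); 0.45 is upright, 0.9 the other stop (on). A spring holds it at its stops: pushing the tip takes about 2.5 N at first; past upright it snaps across by itself.
- spare_switch (a joint): Toggle of the other switch box, the same bat and angles (0: leaning away from its socket, where it starts and must stay).
- chimney: Amber glass lamp chimney, an open tube 160 mm high and up to 80 mm across, standing loose on the counter towards one side, clear of the boxes. Origin: centre of its foot; z along its axis, up.

How it is judged:
By the outcome, as a careful person would: the job done as asked, in the order asked, and still so for the second after the job is handed in, with the robot touching nothing.
It also fails if it takes over 27 s, if anything falls off the work surface, if the arm or the gripper's body presses on something with over 40 N, if the wrist force passes 120 N, or if a joint passes its speed limit or range.

## Working session

There is one attempt and no reset: what is moved stays moved. The work goes in short steps, Python scripts to look and compute and a shell command to move; the robot and the scene stay as the last step left them, time stands still between calls to the robot, and variables do not carry over. Pictures are saved under pics/ and viewed, at most 10 in all, crops included, and the job is handed in when it is done.

```bash
mkdir -p pics; python3 - <<'E'
from workcell import status,snapshot,calibration
import cv2,numpy as np
s=status.state();print(s['t'],s['eef_pos'],s['tcp_rot'])
for n in ("scene","side"):
    cv2.imwrite(f"pics/{n}0.png",snapshot(n));c=calibration(n);print(n,{k:np.round(v,3).tolist() for k,v in c.items()})
print(calibration("wrist"))
E
```

```text
0.0 [ 0.16291913 -0.52501631  0.23813625] [-3.10466578e+00 -4.70481815e-01 -1.67072046e-04]
scene {'fx': 573.189, 'fy': 573.189, 'cx': 317.684, 'cy': 232.456, 'R': [[0.813, 0.582, 0.007], [0.478, -0.66, -0.58], [-0.333, 0.475, -0.815]], 't': [-0.462, -0.138, 1.382]}
side {'fx': 551.587, 'fy': 551.587, 'cx': 326.668, 'cy': 241.382, 'R': [[-0.968, -0.252, -0.006], [-0.175, 0.686, -0.706], [0.182, -0.683, -0.708]], 't': [0.523, 0.059, 1.356]}
{'fx': 352.85610250711255, 'fy': 352.85610250711255, 'cx': 324.54825870510876, 'cy': 241.64137222721564, 'hand_eye': array([[ 1.15650948e-03, -9.64230358e-01, -2.65063162e-01,
         6.82069801e-02],
       [ 9.99999232e-01,  1.23351096e-03, -1.24046361e-04,
         6.51313797e-05],
       [ 4.46567582e-04, -2.65062815e-01,  9.64231043e-01,
        -1.45115191e-01],
       [ 0.00000000e+00,  0.00000000e+00,  0.00000000e+00,
         1.00000000e+00]])}
```

View pics/scene0.png

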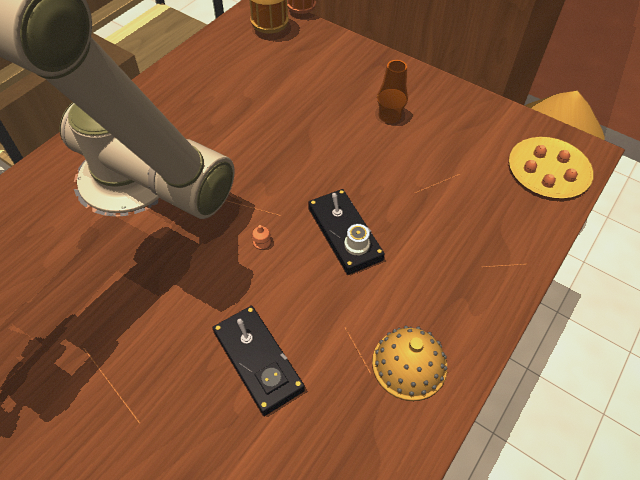

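View pics/side0.png

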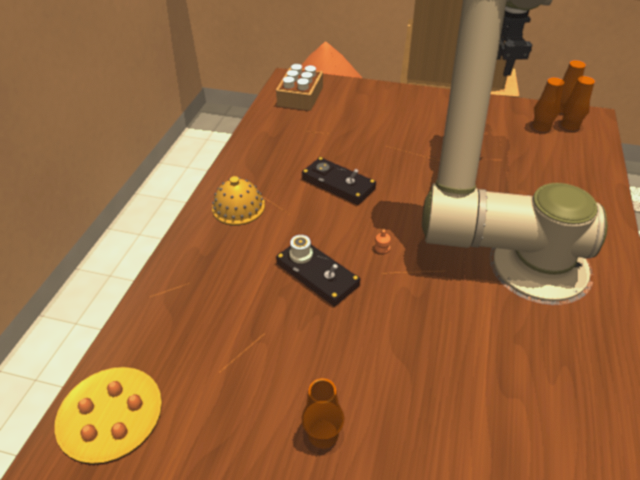

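The scene view shows the lamp board with its white holder at (357,238), its toggle at (337,205), and its gold corner screws at about (313,202), (341,192), (352,267) and (380,251). In the side view the holder is at (301,250) and the toggle at (332,270). The spare box is at (258,360) and the chimney at (393,95), both in the scene view and both clear of the lamp board.

```bash
cat > h.py <<'E'
import numpy as np,cv2
from workcell import status,snapshot,calibration
def ray(n,uv):
    c=calibration(n);R=np.array(c['R']);t=np.array(c['t'])
    d=R.T@np.array([(uv[0]-c['cx'])/c['fx'],(uv[1]-c['cy'])/c['fy'],1]);return -R.T@t,d/np.linalg.norm(d)
def plane(n,uv,z):
    o,d=ray(n,uv);return o+d*(z-o[2])/d[2]
def tri(a,b):
    (o,d),(p,e)=ray("scene",a),ray("side",b)
    s=np.linalg.lstsq(np.c_[d,-e],p-o,rcond=None)[0];A=o+s[0]*d;B=p+s[1]*e
    return (A+B)/2,np.linalg.norm(A-B)
E
python3 - <<'E'
from h import *
for n,(x0,y0,x1,y1) in dict(scene=(300,180,395,280),side=(270,228,365,308)).items():
    im=cv2.imread(f"pics/{n}0.png")[y0:y1,x0:x1];hsv=cv2.cvtColor(im,cv2.COLOR_BGR2HSV)
    m=cv2.inRange(hsv,(18,120,110),(35,255,255))
    _,_,st,ce=cv2.connectedComponentsWithStats(m)
    for s,c in zip(st[1:],ce[1:]):
        if s[4]>2: print(n,s[4],np.round(c+[x0,y0],1),np.round(plane(n,c+[x0,y0],.031),3))
    cv2.imwrite(f"pics/{n}z.png",cv2.resize(im,None,fx=6,fy=6,interpolation=cv2.INTER_CUBIC))
a=cv2.imread("pics/scenez.png");b=cv2.imread("pics/sidez.png")
h=np.zeros((600,1140,3),np.uint8);h[:600,:570]=a;h[:480,570:]=b
cv2.imwrite("pics/z.png",cv2.resize(h,(798,420)))
E
```

```text
scene 13 [341.2 191.3] [0.462 0.242 0.031]
scene 12 [312.8 201.9] [0.427 0.178 0.031]
scene 54 [357.5 232.6] [0.556 0.166 0.031]
scene 11 [357.6 231.9] [0.555 0.168 0.031]
scene 16 [379.  250.5] [0.619 0.154 0.031]
scene 16 [349.  262.5] [0.584 0.091 0.031]
side 8 [295.4 243.4] [0.594 0.104 0.031]
side 9 [300. 241.] [0.585 0.093 0.031]
side 8 [305.  242.4] [0.571 0.094 0.031]
side 20 [280.  254.9] [0.618 0.151 0.031]
side 21 [355. 277.] [0.426 0.175 0.031]
side 20 [334.  294.1] [0.461 0.238 0.031]
```

View pics/z.png

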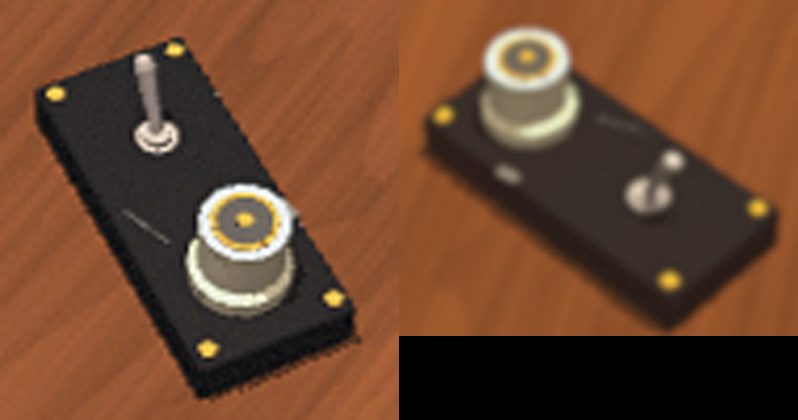

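Crops: the lamp toggle tip is at scene (334.3,195.2) / side (335.2,266.1), its collar at (337.4,212.4) / (329.5,274.4), and the holder top at (357.9,232.4) / (300.5,241.6). The toggle leans away from the holder.

```bash
python3 - <<'E'
from h import *
for k,a,b in [("tip",(334.3,195.2),(335.2,266.1)),("collar",(337.4,212.4),(329.5,274.4)),("holder",(357.9,232.4),(300.5,241.6)),
 ("s1",(341.2,191.3),(334,294.1)),("s2",(312.8,201.9),(355,277)),("s3",(379,250.5),(280,254.9)),("chim foot",(392,117),(321,440))]:
    p,e=tri(a,b);print(k,p.round(4),round(e,4))
r=status.state();R=cv2.Rodrigues(np.array(r['tcp_rot']))[0];yaw=np.arctan2(R[1,0],R[0,0])
c=np.array([.5225,.165]);h=-.508
pre=c-.095*np.array([np.cos(h),np.sin(h)])
print("yaw",yaw,"pre",pre,"tool delta",R.T@(np.r_[pre,.2]-r['eef_pos']),R.round(3))
E
```

```text
tip [0.472  0.1926 0.0741] 0.0047
collar [0.4875 0.1846 0.0324] 0.0046
holder [0.5701 0.138  0.0761] 0.0036
s1 [0.4615 0.2398 0.0331] 0.0022
s2 [0.4266 0.177  0.0323] 0.0022
s3 [0.6186 0.1525 0.0327] 0.0019
chim foot [ 0.4075  0.5604 -0.0108] 0.0038
yaw 0.3007583462587601 pre [0.43949668 0.21121092] tool delta [ 0.48228387 -0.62123852  0.03910729] [[ 0.955  0.296 -0.   ]
 [ 0.296 -0.955  0.001]
 [ 0.    -0.001 -1.   ]]
```

The points agree with each other: screws at z≈0.032, tip at 0.074, holder top at 0.076. I'll move over to the pre-push point at the present height.

The rows are not in the units I measure in: shifts go in shares of 20 cm and turns go in shares of pi rad. I convert before sending: -0.031 m is -0.155, 0.024 m is 0.12.

```bash
R='a'; echo '{"ticks": [[0.12, -0.155, 0, 0, 0], [0.12, -0.155, 0, 0, 0], [0.12, -0.155, 0, 0, 0], [0.12, -0.155, 0, 0, 0], [0.12, -0.155, 0, 0, 0], [0.12, -0.155, 0, 0, 0], [0.12, -0.155, 0, 0, 0], [0.12, -0.155, 0, 0, 0]]}' | python3 -m jog 20
echo '{"ticks": [[0.12, -0.155, 0, 0, 0], [0.12, -0.155, 0, 0, 0], [0.12, -0.155, 0, 0, 0], [0.12, -0.155, 0, 0, 0], [0.12, -0.155, 0, 0, 0], [0.12, -0.155, 0, 0, 0], [0.12, -0.155, 0, 0, 0], [0.12, -0.155, 0, 0, 0]]}' | python3 -m jog
echo '{"ticks": [[0.12, -0.155, 0, 0, 0], [0.12, -0.155, 0, 0, 0], [0.12, -0.155, 0, 0, 0], [0.12, -0.155, 0, 0, 0], [0, 0, 0, 0, 0], [0, 0, 0, 0, 0]]}' | python3 -m jog
echo '{"ticks": [[0, 0, 0, 0.0382, 0], [0, 0, 0, 0.0382, 0], [0, 0, 0, 0.0382, 0], [0, 0, 0, 0.0382, 0], [0, 0, 0, 0.0382, 0], [0, 0, 0, 0.0382, 0], [0, 0, 0, 0.0286, 0], [0, 0, 0, 0, 0]]}' | python3 -m jog
```

```text
t: 0.77
eef_pos: [0.2729, -0.2296, 0.2386]
tcp_rot: [-3.106, -0.47, 0.0]
contact_force: [1.1, -0.3, 0.6]
gripper_width: 0.0365
grasp_force: 0.0
t: 1.43
eef_pos: [0.3828, 0.0644, 0.2388]
tcp_rot: [3.106, 0.471, 0.0]
contact_force: [1.1, -1.5, 0.8]
gripper_width: 0.0004
grasp_force: 0.0
t: 1.93
eef_pos: [0.4375, 0.2103, 0.238]
tcp_rot: [3.105, 0.476, -0.002]
contact_force: [-0.7, 0.3, 0.5]
gripper_width: 0.0005
grasp_force: 0.0
t: 2.6
eef_pos: [0.4374, 0.2077, 0.2388]
tcp_rot: [3.038, -0.798, -0.0]
contact_force: [1.0, 0.3, 0.4]
gripper_width: 0.0004
grasp_force: 0.0
```

```bash
cat > d.py <<'E'
from h import *
r=status.state();R=cv2.Rodrigues(np.array(r['tcp_rot']))[0]
h=-.508;u=np.array([np.cos(h),np.sin(h)]);v=np.array([-u[1],u[0]])
d=np.array(r['eef_pos'])[:2]-[.5225,.165]
print("t",r['t'],"yaw",np.arctan2(R[1,0],R[0,0]),"board x,y",d@u,d@v,"z",r['eef_pos'][2],"tip in board",(np.array([.472,.1926])-[.5225,.165])@np.c_[u,v],r['contact_force'],r['gripper_width'])
E
python3 d.py
```

```text
t 2.6 yaw -0.514036561261043 board x,y -0.09517310488873372 -0.004073510269370815 z 0.2387894662362518 tip in board [-0.0575483  -0.00045011] [0.97893494 0.28328108 0.35929267] 0.00036469926161852986
```

To row units: 0.035 m is 0.175, -0.005 m is -0.025.

```bash
echo '{"ticks": [[-0.025, -0.02, 0.175, 0, 0], [0, 0, 0.175, 0, 0], [0, 0, 0.175, 0, 0], [0, 0, 0.175, 0, 0], [0, 0, 0.1, 0, 0], [0, 0, 0.08, 0, 0], [0, 0, 0, 0, 0], [0, 0, 0, 0, 0]]}' | python3 -m jog; python3 d.py; python3 - <<'E'
from h import *
a=snapshot("scene")[140:290,280:420];b=snapshot("side")[200:350,250:400]
cv2.imwrite("pics/pre.png",np.hstack([cv2.resize(a,(392,420)),cv2.resize(b,(400,420))]))
E
```

```text
t: 3.27
eef_pos: [0.4352, 0.2143, 0.0628]
tcp_rot: [3.04, -0.79, -0.002]
contact_force: [0.2, 0.4, 0.3]
gripper_width: 0.0006
grasp_force: 0.0
t 3.2667 yaw -0.5081626905680108 board x,y -0.10030122542682893 0.0006078924531696794 z 0.06284371703528957 tip in board [-0.0575483  -0.00045011] [0.18030524 0.44737163 0.29519824] 0.0005614916979186921
```

View pics/pre.png

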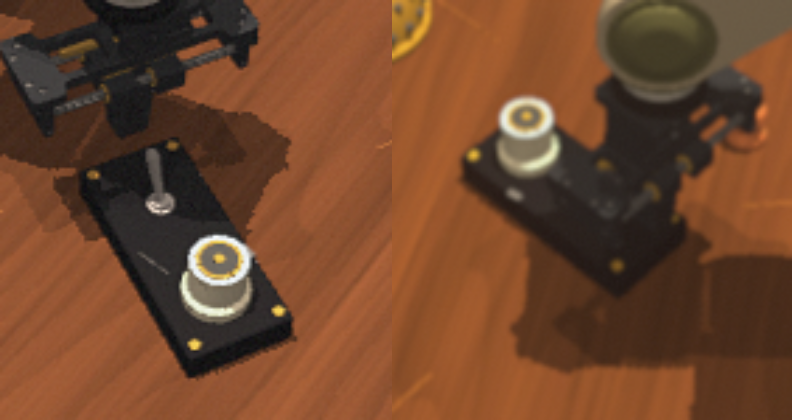

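The shut fingers are standing behind the toggle, in line with it and clear of everything. Now I'll push gently along the board.

```bash
echo '{"ticks": [[0.05, 0, 0, 0, 0], [0.05, 0, 0, 0, 0], [0.035, 0, 0, 0, 0]]}' | python3 -m jog; echo '{"ticks": [[0.035, 0, 0, 0, 0], [0.035, 0, 0, 0, 0]]}' | python3 -m jog;echo '{"ticks": [[0.035, 0, 0, 0, 0], [0.025, 0, 0, 0, 0], [0, 0, 0, 0, 0]]}' | python3 -m jog; python3 d.py
```

```text
t: 3.62
eef_pos: [0.4606, 0.2012, 0.0636]
tcp_rot: [-3.039, 0.791, -0.003]
contact_force: [-0.3, 0.4, 0.8]
gripper_width: 0.0001
grasp_force: 0.6
t: 3.78
eef_pos: [0.4716, 0.1947, 0.063]
tcp_rot: [-3.04, 0.792, 0.001]
contact_force: [-2.4, 1.3, 2.4]
gripper_width: 0.0006
grasp_force: 0.9
t: 4.03
eef_pos: [0.4828, 0.1886, 0.0627]
tcp_rot: [-3.04, 0.792, -0.002]
contact_force: [0.2, 0.7, -0.7]
gripper_width: 0.0001
grasp_force: 0.0
t 4.0333 yaw -0.5098852444370241 board x,y -0.04614575185010026 0.0012760370031689276 z 0.0626873129139962 tip in board [-0.0575483  -0.00045011] [ 0.19684556  0.68616651 -0.7353498 ] 5.3712679368718376e-05
```

The force rose to about 3.5 N and then dropped to zero, so the toggle snapped over. I'll back off, lift and look.

To row units: -0.035 m is -0.175, -0.03 m is -0.15.

```bash
echo '{"ticks": [[-0.1, 0, 0, 0, 0], [-0.15, 0, 0, 0, 0], [0, 0, -0.175, 0, 0], [0, 0, -0.175, 0, 0], [-0.05, 0, -0.175, 0, 0], [-0.175, 0, 0, 0, 0], [-0.175, 0, 0, 0, 0], [0, 0, 0, 0, 0]]}' | python3 -m jog; python3 - <<'E'
from h import *
a=snapshot("scene");b=snapshot("side")[200:350,250:400]
cv2.imwrite("pics/post.png",np.hstack([cv2.resize(a[140:290,280:420],(392,420),interpolation=cv2.INTER_CUBIC),cv2.resize(b,(400,420))]))
cv2.imwrite("pics/postfull.png",a)
E
```

```text
t: 4.7
eef_pos: [0.3636, 0.254, 0.1681]
tcp_rot: [3.041, -0.787, -0.002]
contact_force: [0.7, 0.3, -0.5]
gripper_width: 0.0003
grasp_force: 0.0
```

View pics/post.png

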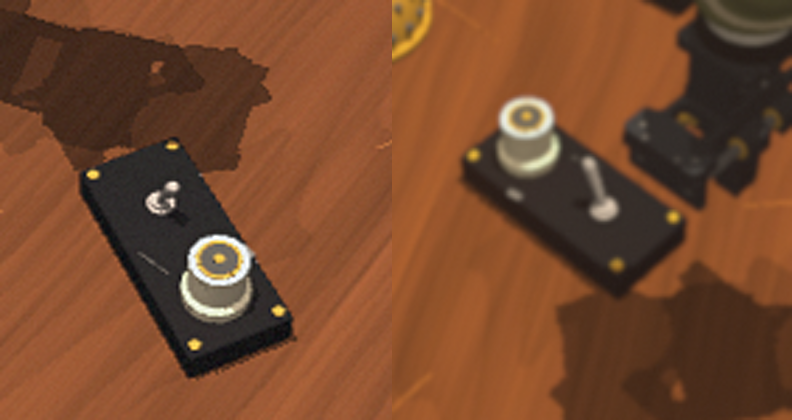

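View pics/postfull.png

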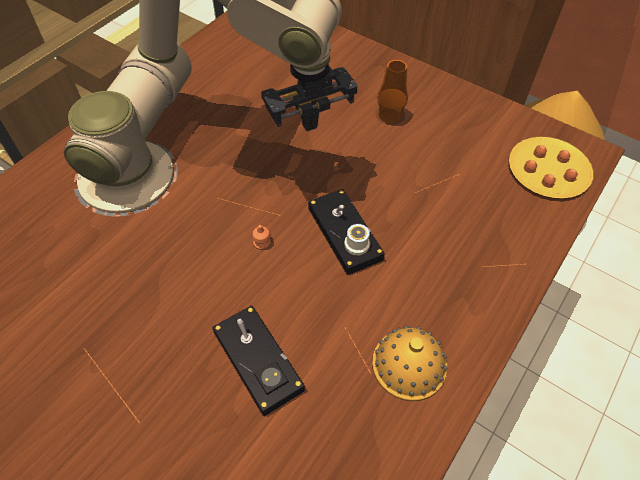

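The lamp toggle now leans towards the bulb holder, with its tip at about scene (341,207). The spare toggle (244,330) and the chimney (393,95) haven't moved, and the arm is clear.

```bash
python3 -c "
from workcell import finish_job
print(finish_job())"
```

```text
the job is handed in; nothing more can be done
None
```

The lamp board's toggle clicked over and now leans towards the bulb holder; the spare toggle and the chimney were left untouched, and I handed the job in at about 5 s of the 27 s allowed.

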